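Weigh the alloy scrap tin on the lever stand's spring balance

TASK

Weigh the tin of alloy scrap on the lever weighing stand. Without lifting it, push it along the table until its wire handle is over the balance's hook, then press the stand's lever down until the tin hangs clear of the table, and do not touch the tin while it hangs. When it has come to rest, push the balance's sliding marker down level with the pointer, so that the weight stays marked, and leave everything like that; do not disturb the other things on the table.

Things in the scene. Friction and masses are not known exactly. Their poses are not given: they have to be found in the camera images.
- tin: closed steel tin, 140 (x) x 84 (y) x 50 mm, 0.28 to 0.56 kg, on the table in front of the stand; too wide for most grippers. Origin: centre of its underside. Short faces at x = -70 (toward the robot, blank paper label) and +70 mm, flanks at y = -42 and +42. A fixed arched wire handle (bail) stands on the lid in the plane x = 0. Friction on the table about 0.6
- bail (a point): middle of the wire at the bail's crown, 79.5 mm above the tin's underside; axes as the tin's. Wire 5 mm thick, underside of the crown at 77 mm, feet on the lid at y = -31 and +31 mm; the opening between lid and crown is 27 mm high and looks along the tin's x axis
- stand: lever weighing stand, fixed. Origin on the table straight below the hook; x to its back, y left, z up. U foot: cross bar x = 88 to 168 mm, 22 mm high; legs 18 mm high from x = -33 back, 168 mm clear between them. Column x = 97 to 133, up to z = 335. Its carriage holds a tubular balance over the origin: 28 mm thick, z = 112 to 199, scale plate in front, face at x = -17; rises with the carriage
- hook (a point): seat of the hook (top of the wire in the bend), 61 mm above the table at the start; axes as the stand's. 5 mm wire in the x-z plane, open upward: tip in front at x = -14 mm, 9.5 mm above the seat; shank behind, its front at x = 10.5. The bail of the standing tin passes over the tip, the hook over the lid, each with about 6 mm to spare. Bail over hook: x = -9 to 8, y within 14 mm
- balance_rod (a joint): how far the load has pulled the balance's hook rod down (m): 0 empty, 0.036 at the stop; spring 180 N/m, about 0.0545 m per kg. The rod does not turn
- pointer (a point): the balance's pointer, a thin dark steel finger on the left half of the white scale plate (44 mm wide, 58 mm high); it goes down with the hook rod as the balance is loaded. 185 mm above the table at the start
- lift_lever (a joint): angle of the stand's lever (rad): 0 up as at the start, 1.35 down at its stop. A rack and pinion raise the carriage 51.9 mm per rad, 70 mm in all. Stiff, stays where it is left; takes 5 to 10 N at the grip. 16 mm of play and 15 to 31 mm of spring travel come first, so the tin leaves the table at 0.6 to 0.9 rad; at the stop it hangs 23 to 39 mm clear
- lever_grip (a point): middle of the lever's grip, a black cylinder 22 mm thick, 62 mm long, lying along the stand's y axis, at the stand's left. The lever pivots about an axis along y through x = 115, z = 175 mm of the stand; grip 160 mm from it, at y = 120 mm, on the robot's side. At joint value q: x = 115 - 160 cos(0.675 - q), z = 175 + 160 sin(0.675 - q) mm
- marker (a joint): how far the sliding marker is below the scale's zero line (m): 0 to 0.036, starts at 0 to 0.008; level with the pointer when equal to balance_rod. Stays where it is left; takes about 1.5 N to slide
- marker_line (a point): index line of the marker, a thin black finger on the right half of the scale plate; to be set to the height of pointer
- marker_tab (a point): middle of the top of the marker's thumb tab, 5 mm above the index line. The tab is a black plate, 18 mm wide (x), 5 mm thick, standing out to the right of the scale plate from y = -24 to -62 mm of the stand at x = -13 mm; this point is at y = -48. To be pressed from above; the balance's top is only 14 mm higher than the scale's zero, the column 85 mm further back
- glass_slab: white ceramic mixing slab, 80 x 120 x 10 mm, to the left; bystander, origin at the centre of its underside
- stone_model_2: plaster tooth model, 55 x 68 x 28 mm, to the right of the tin; bystander, origin at the centre of its underside
- dappen: small waisted glass dish, 40 mm across, 27 mm high, left of the stand; bystander, origin at the centre of its underside
- stain_bottle_3: small white bottle, 30 mm across, 52 mm high, front right; bystander, origin at the centre of its underside
- stone_model_0: plaster tooth model, 55 x 68 x 28 mm, left of the stand; bystander, origin at the centre of its underside
- tweezers: steel tweezers, 126 mm long, 8 mm high, far left; bystander, origin at the centre of its underside

How it is judged:
By the outcome, as a careful person would: the job done as asked, in the order asked, and still so for the second after the job is handed in, with the robot touching nothing.
It also fails if it takes over 69 s, if anything falls off the work surface, if the arm or the gripper's body presses on something with over 40 N, if the wrist force passes 120 N, or if a joint passes its speed limit or range.

ROBOT

A 7-joint arm with a two-finger parallel gripper is mounted at the origin on a cart in front of the work surface, level with it; the furniture and walls round the work are solid. World frame = base frame: x ahead of the robot, y to its left, z up, the work surface at z = 0. Lengths are in m, angles in rad, forces in N, time in s.
With the tool pointing down it reaches from about 0.425 to 0.925 m from the base axis. Payload 6.8 kg.
Tool frame: the origin (TCP) lies on the centre line of the jaws, within the pads' length; the fingertips stand bot.tip_reach ahead of it and the grasp point (between the pads) lies 3 mm ahead of it (bot.tip_reach is the distance from the TCP to the fingertips, in m); z points along the fingers, y is the line along which they close (so a half turn about z gives the same grasp; the last joint's range is limited). The gripper opens to 85 mm and grips with 20 to 120 N. Pads are 22 mm wide; open, the fingers measure 114 mm over their backs; the gripper's body (76 mm by 85 mm) begins 54 mm behind the grasp point. The pads swing forward as they close: fully open they stand 13 mm farther back than shut.
Start: joints at [1.085, 0.477, 0.022, 1.555, -0.011, 1.109, -0.083], TCP at [0.249, -0.627, 0.253] pointing down, gripper open.
Joint ranges: [-2.96, 2.96], [-0.34, 2.1], [-1.41, 1.46], [0.24, 2.44], [-1.37, 4.51], [0.17, 1.92], [-2.96, 2.96]. Speed limits (rad/s): [2.39, 2.39, 3.14, 3.14, 3.14, 3.14, 3.14].

INTERFACE

Orientations are given as a unit quaternion [w, x, y, z].
In Python, from station import bot gives the robot as it stands.
- The arm moves only by the tool jog_arm, never from a script. Its argument "deltas" is a list of rows, each a list of 7 numbers: the shift along the world's x, y, z in m, then the turn, a rotation vector about the world's x, y, z in rad, then the opening, from 0 (shut) to 1 (fully open). In form: [[x, y, z, rx, ry, rz, grip], ...]. A call has 1 to 10 rows; each row shifts and turns the commanded pose from where the row before left it; what a row does not reach is not made up. A row lasts 1/10 s, in which the tool goes at most 50 mm and 8.59 degrees, less where a joint would pass 70% of its speed; a pose out of reach is approached as far as the arm can. A call with a gripper value outside its range is refused whole. The fingers move at their own pace and stop on an object; "newtons" is the grip in N (left out, the last holds). Time passes only in rows, so rows that do not move let the fingers close. It gives the time, the measured TCP pose, the force, the opening and the grip force at its end, in the units of the state.
- bot.get_obs(): the state, without advancing time (a new reading comes with each control period).
- bot.read_camera(name): name is "scene" or "top"; returns a dict with "img" (480x640x3 uint8, red, green, blue), "K" (3x3 intrinsics, pixels), "dist_coeffs" ([k1, k2, p1, p2, k3] as OpenCV has them; the pictures are not rectified), "eye" and "attitude" of the camera in the world. Camera axes: x right, y down, z forward; pixel columns grow to the right and rows downward; lengths in m; the calibration is good to about 2 mm. A picture is of the moment at which its call begins. There is no depth.
- bot.hand_in(): hands the job in; it is judged then, once.
The state is a dict: "t": time; "q": joint angles; "joint_vel": joint speeds; "joint_torque": joint torques, N m; "eef_pos": TCP position; "tool_rot": TCP orientation; "contact_force": force on the tool from outside, world axes, zero at the start; "torque": the same for the moment, N m; "gripper_width": opening from 0.0 (shut) to 1.0 (fully open); "grasp_force": force on a finger pad.
Only numpy, scipy, OpenCV 4.12 (cv2) and the standard library are available. Lean on these libraries where they do the work, as an engineer would, in place of code of your own. Each camera call takes 0.05 s, during which the arm holds its last target. There are 200 camera calls.

## Working session

There is one attempt and no reset: what is moved stays moved. The work goes in short steps, Python scripts to look and compute and a tool call to move; the robot and the scene stay as the last step left them, time stands still between calls to the robot, and variables do not carry over. Pictures are saved under pics/ and viewed, at most 13 in all, crops included, and the job is handed in when it is done.

Besides the shell and the picture viewer there is one more tool, called after ">>>" as a command line: name --pt "numbers of a row" for each row, then --argument value for the rest. jog_arm: Moves the arm, as the interface text tells. Its arguments: {"type":"object","properties":{"deltas":{"type":"array"},"newtons":{"type":"number"}},"required":["deltas"]}

```bash
mkdir -p pics; ls; python3 - <<'E'
from station import bot
import cv2
print(bot.get_obs(), bot.tip_reach)
for n in("scene","top"):
    c=bot.read_camera(n); cv2.imwrite(f"pics/{n}0.png",c["img"][:,:,::-1]); print(n,c["K"],c["dist_coeffs"],c["eye"],c["attitude"])
E
```

```text
pics
{'t': 0.0, 'q': array([ 1.08488922,  0.47776541,  0.02235503,  1.55643835, -0.0114846 ,
        1.10932876, -0.08312025]), 'joint_vel': array([ 8.04731235e-04, -3.78671849e-04,  1.07076403e-03, -2.73759212e-04,
        3.66807425e-04, -5.47400639e-05, -1.12139835e-03]), 'joint_torque': array([-9.32926099e-06, -5.96441674e+01,  1.60841670e+00, -2.81189561e+01,
        1.27169615e-02,  9.37143923e-03,  2.29093740e-05]), 'eef_pos': array([ 0.24876847, -0.62689176,  0.25235479]), 'tool_rot': array([-8.71870273e-04,  9.82210807e-01,  1.87779421e-01, -2.45316582e-04]), 'contact_force': array([-0.1256172 , -0.39407703,  0.05260103]), 'torque': array([-0.06865527,  0.07361009,  0.00562718]), 'grasp_force': 0.0, 'gripper_width': 0.9954974629213456} 0.022
scene [[468.22251063   0.         325.78074564]
 [  0.         468.22251063 234.00669321]
 [  0.           0.           1.        ]] [-0.10874243  0.          0.          0.          0.        ] [-0.15596816  0.66162941  0.6316873 ] [ 0.23214135 -0.35982117  0.75787014 -0.4922113 ]
top [[564.80720285   0.         313.03882976]
 [  0.         564.80720285 241.93537389]
 [  0.           0.           1.        ]] [-0.08562592  0.          0.          0.          0.        ] [0.46661211 0.03197988 1.39361347] [ 0.05611048 -0.69517467  0.7151607  -0.04614075]
```

View pics/scene0.png

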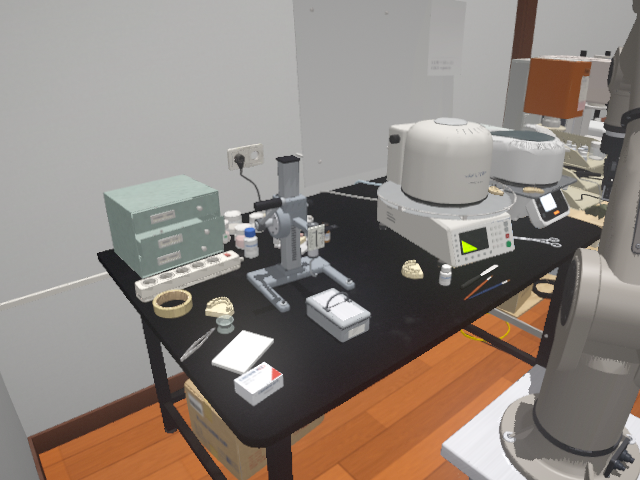

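View pics/top0.png

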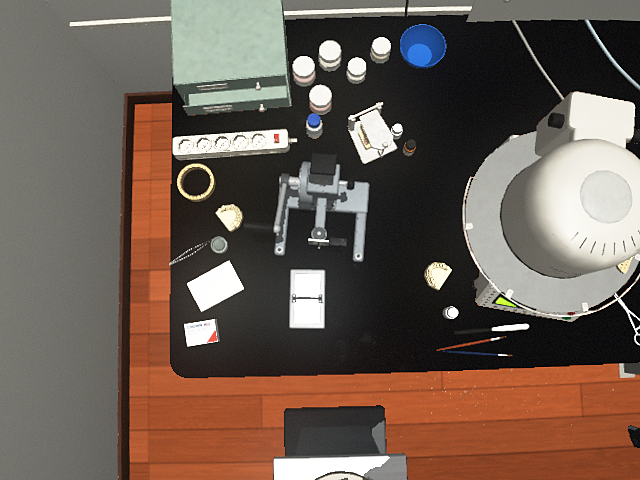

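The scene view shows the stand at about (290,240) and the tin at (338,312). The top view shows the tin at (307,299), the balance at (320,235), and the lever grip to its left near (258,226). Next I'll zoom in.

```bash
cat > h.py <<'E'
import numpy as np, cv2
from scipy.spatial.transform import Rotation as R
from station import bot
def Rm(c): q=c["attitude"]; return R.from_quat([q[1],q[2],q[3],q[0]]).as_matrix()
def ray(c,uv):
    p=cv2.undistortPoints(np.array(uv,float).reshape(-1,1,2),c["K"],c["dist_coeffs"]).reshape(-1,2)
    return np.c_[p,np.ones(len(p))]@Rm(c).T
def onz(c,uv,z):
    d=ray(c,uv); e=np.array(c["eye"]); return e+d*((z-e[2])/d[:,2])[:,None]
def proj(c,P):
    Rw=Rm(c).T; P=np.atleast_2d(P).astype(float)
    return cv2.projectPoints(P,cv2.Rodrigues(Rw)[0],-Rw@np.array(c["eye"]),c["K"],c["dist_coeffs"])[0].reshape(-1,2)
def tri(c1,u1,c2,u2):
    d1,d2=ray(c1,[u1])[0],ray(c2,[u2])[0]; e1,e2=np.array(c1["eye"]),np.array(c2["eye"])
    s=np.linalg.lstsq(np.c_[d1,-d2],e2-e1,rcond=None)[0]; a,b=e1+s[0]*d1,e2+s[1]*d2
    return (a+b)/2,np.linalg.norm(a-b)
def cam(n):
    return bot.read_camera(n)
def crop(c,x,y,w,h,k): return cv2.resize(c["img"][y:y+h,x:x+w,::-1],None,fx=k,fy=k,interpolation=cv2.INTER_CUBIC)
def tin(c):
    g=c["img"][250:345,270:350].min(2); m=(g>120).astype(np.uint8)
    cs=max(cv2.findContours(m,cv2.RETR_EXTERNAL,cv2.CHAIN_APPROX_NONE)[0],key=cv2.contourArea)
    return cv2.minAreaRect(cs),m
E
python3 - <<'E'
from h import *
t=cam("top"); s=cam("scene")
a=crop(t,240,145,160,200,3); b=crop(s,235,145,130,200,3)
a=a[:600];b=b[:600,:320]
cv2.imwrite("pics/z1.png",np.hstack([a,b]))
r,_=tin(t); print(r); bx=cv2.boxPoints(r)+[270,250]; print(bx, onz(t,bx,.05))
E
```

```text
((36.5, 48.0), (58.0, 35.0), 90.0)
[[289. 269.]
 [324. 269.]
 [324. 327.]
 [289. 327.]] [[0.59906166 0.10751216 0.05      ]
 [0.59666668 0.02391172 0.05      ]
 [0.4594525  0.02797991 0.05      ]
 [0.46166394 0.1105027  0.05      ]]
```

View pics/z1.png

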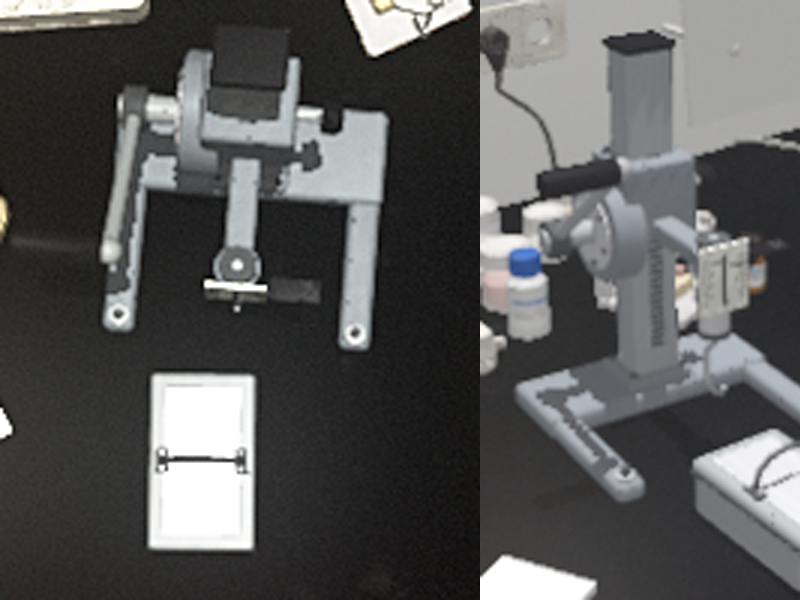

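The top crop shows the feet screws at (118,314) and (354,333), the balance top at (236,265), the scale plate from (205,283) to (268,287), the column cap around (252,58) and the tin lid from (149,374) to (256,549). The marker tab sits right of the plate at about (295,291), and the grip is the black bar left of the lever end at (60,243).

```bash
python3 - <<'E'
from h import *
t=cam("top"); s=cam("scene")
T=lambda x,y:(240+(x+.5)/3-.5,145+(y+.5)/3-.5)
S=lambda x,y:(235+(x-480+.5)/3-.5,145+(y+.5)/3-.5)
h=onz(t,[T(118,314),T(354,333)],.018); print("holes",h)
o=onz(t,[T(236,265)],.199)[0]; c=onz(t,[T(252,58)],.335)[0]; print("bal",o,"col",c)
d=h[0]-h[1]; print("yaw from holes",np.degrees(np.arctan2(-d[0],d[1])), "from col",np.degrees(np.arctan2(c[1]-o[1],c[0]-o[0])),"dist",np.linalg.norm((c-o)[:2]))
pl=onz(t,[T(205,283),T(268,287)],.2); d=pl[0]-pl[1];print("plate",pl,np.degrees(np.arctan2(-d[0],d[1])))
m=(h[0]+h[1])/2; print("mid holes",m)
print("hook tri?")
# tin yaw by fitting lines to lid mask edges
r,mk=tin(t); P=[]
ys=range(int(r[0][1]-20),int(r[0][1]+21)); g=t["img"][250:345,270:350].min(2).astype(float)
L=[];Rr=[]
for y in ys:
    row=g[y]
    i=np.argmax(row>120); L.append((270+i-1+(120-row[i-1])/(row[i]-row[i-1]),250+y))
    j=len(row)-1-np.argmax(row[::-1]>120); Rr.append((270+j+(row[j]-120)/(row[j]-row[j+1]),250+y))
for e in(L,Rr):
    w=onz(t,e,.05); k=np.polyfit(w[:,0],w[:,1],1); print("flank yaw",np.degrees(np.arctan(k[0])), "y at .53",np.polyval(k,.53))
F=[];N=[]
for x in range(int(r[0][0]-12),int(r[0][0]+13)):
    col=g[:,x]; i=np.argmax(col>120); F.append((270+x,250+i-1+(120-col[i-1])/(col[i]-col[i-1])))
    j=len(col)-1-np.argmax(col[::-1]>120); N.append((270+x,250+j+(col[j]-120)/(col[j]-col[j+1])))
for e in(F,N):
    w=onz(t,e,.05); k=np.polyfit(w[:,1],w[:,0],1); print("face slope",-np.degrees(np.arctan(k[0])),"x at y=.067",np.polyval(k,.067))
E
```

```text
holes [[ 0.65146787  0.13289863  0.018     ]
 [ 0.63015216 -0.05974454  0.018     ]]
bal [0.65996591 0.03462414 0.199     ] col [0.77290775 0.02012754 0.335     ]
yaw from holes -6.3140172052027745 from col -7.314182800677647 dist 0.11386839208876735
plate [[0.64747485 0.05707308 0.2       ]
 [0.64326813 0.01230152 0.2       ]] -5.367740033001952
mid holes [0.64081002 0.03657704 0.018     ]
hook tri?
flank yaw -2.722472532660605 y at .53 0.10813597663936808
flank yaw -2.1915000952463335 y at .53 0.024984966939156902
face slope -2.668594604884338 x at y=.067 0.5976550740481186
face slope -1.9991266916465995 x at y=.067 0.4586136793230622
```

>>> jog_arm --pt "0.012 0.046 0 0 0 -0.033 0.45" --pt "0.012 0.046 0 0 0 -0.033 0.45" --pt "0.012 0.046 0 0 0 -0.033 0.45" --pt "0.012 0.046 0 0 0 -0.033 0.45" --pt "0.012 0.046 0 0 0 -0.033 0.45" --pt "0.012 0.046 0 0 0 -0.033 0.45" --pt "0.012 0.046 0 0 0 -0.033 0.45" --pt "0.012 0.046 0 0 0 -0.033 0.45" --pt "0.012 0.046 0 0 0 -0.033 0.45" --pt "0.012 0.046 0 0 0 -0.033 0.45"

```text
t: 1.3
eef_pos: [0.3692, -0.1656, 0.2537]
tool_rot: [0.0, 1.0, 0.023, 0.0]
contact_force: [1.2, -0.4, -0.0]
gripper_width: 0.45
grasp_force: 0.0
```

>>> jog_arm --pt "0.0125 0.0476 0 0 0 -0.032 0.45" --pt "0.0125 0.0476 0 0 0 -0.032 0.45" --pt "0.0125 0.0476 0 0 0 -0.032 0.45" --pt "0.0125 0.0476 0 0 0 -0.032 0.45" --pt "0.0125 0.0476 0 0 0 -0.032 0.45" --pt "0 0 -0.045 0 0 0 0.45" --pt "0 0 -0.045 0 0 0 0.45" --pt "0 0 -0.045 0 0 0 0.45" --pt "0 0 -0.045 0 0 0 0.45" --pt "0 0 -0.034 0 0 0 0.45"

```text
t: 2.3
eef_pos: [0.4307, 0.0704, 0.0371]
tool_rot: [0.0, 0.998, -0.056, -0.001]
contact_force: [-0.2, -0.4, 0.7]
gripper_width: 0.45
grasp_force: 0.0
```

>>> jog_arm --pt "0.01 -0.001 0 0 0 0 0.45" --pt "0.01 -0.002 0 0 0 0 0.45" --pt "0.01 -0.002 0 0 0 0 0.45" --pt "0.01 -0.002 0 0 0 0 0.45" --pt "0.01 -0.002 0 0 0 0 0.45" --pt "0.01 -0.002 0 0 0 0 0.45" --pt "0.01 -0.002 0 0 0 0 0.45" --pt "0.01 -0.002 0 0 0 0 0.45" --pt "0.01 -0.002 0 0 0 0 0.45" --pt "0 0 0 0 0 0 0.45"

```text
t: 3.3
eef_pos: [0.524, 0.053, 0.0403]
tool_rot: [-0.0, 0.998, -0.057, 0.002]
contact_force: [0.2, 0.0, -0.8]
gripper_width: 0.446
grasp_force: 0.0
```

```bash
python3 - <<'E'
from h import *
t=cam("top"); s=cam("scene")
cv2.imwrite("pics/z2.png",np.hstack([crop(t,250,200,130,150,3),crop(s,270,180,120,150,3)]))
E
```

```text
(no output)
```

View pics/z2.png

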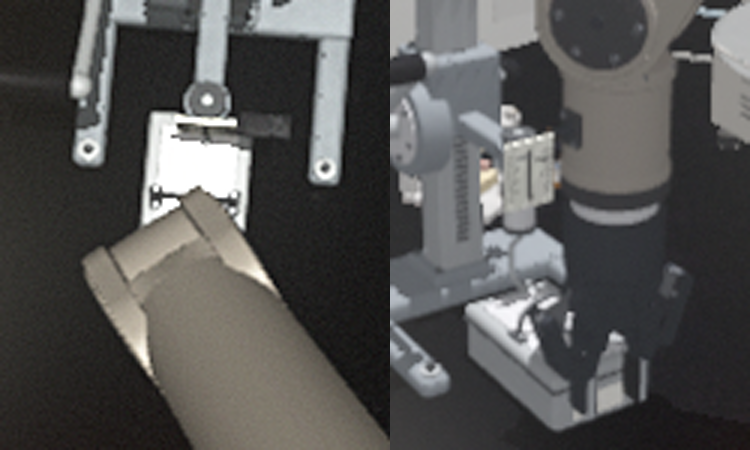

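The tin is pushed square-on with the bail feet at crop (155,194) and (236,206); the left flank runs (149,112)–(142,222).

```bash
python3 - <<'E'
from h import *
t=cam("top")
T=lambda x,y:(250+(x+.5)/3-.5,200+(y+.5)/3-.5)
print(onz(t,[T(155,193),T(236,206)],.053).round(4), onz(t,[T(149,112),T(142,222),T(249,150),T(244,225)],.05).round(4))
print("old balance",onz(t,[T(207,99)],.199))
E
```

```text
[[0.6099 0.0776 0.053 ]
 [0.5977 0.0136 0.053 ]] [[0.6757 0.081  0.05  ]
 [0.5873 0.0886 0.05  ]
 [0.6426 0.0017 0.05  ]
 [0.5826 0.0076 0.05  ]]
old balance [[0.66066775 0.03388964 0.199     ]]
```

>>> jog_arm --pt "0.008 -0.002 0 0 0 0 0.45" --pt "0.008 -0.002 0 0 0 0 0.45" --pt "0.008 -0.0015 0 0 0 0 0.45" --pt "0.008 -0.0015 0 0 0 0 0.45" --pt "0.008 -0.0015 0 0 0 0 0.45" --pt "0.008 -0.0015 0 0 0 0 0.45" --pt "0.0055 -0.001 0 0 0 0 0.45" --pt "0.002 0 0 0 0 0 0.45" --pt "0 0 0 0 0 0 0.45"

```text
t: 4.35
eef_pos: [0.5772, 0.0423, 0.0392]
tool_rot: [0.0, 0.998, -0.056, 0.0]
contact_force: [-1.1, 0.3, 0.7]
gripper_width: 0.451
grasp_force: 0.7
```

```bash
python3 - <<'E'
from h import *
t=cam("top"); s=cam("scene")
cv2.imwrite("pics/z3.png",np.hstack([crop(t,260,200,110,120,4)[:480],crop(s,280,200,80,120,4)[:480]]))
E
```

```text
(no output)
```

View pics/z3.png

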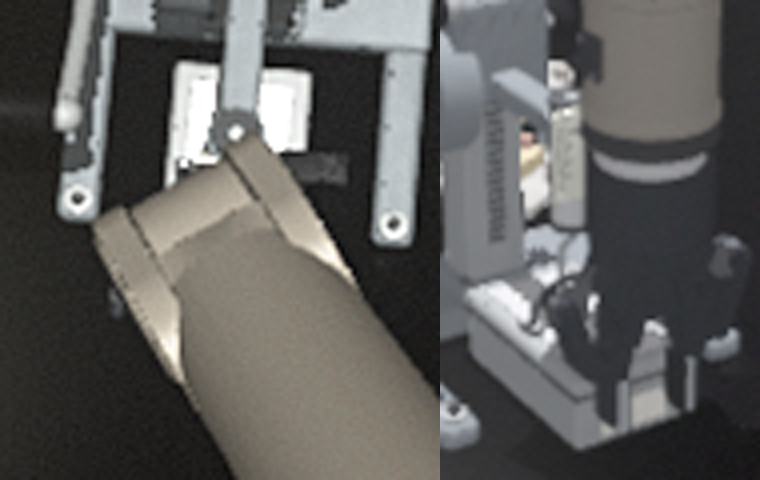

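>>> jog_arm --pt "-0.025 0.003 0 0 0 0 0.45" --pt "-0.035 0.003 0 0 0 0 0.45" --pt "-0.02 0.002 0.04 0 0 0 0.2" --pt "0 0 0.05 0 0 0 0" --pt "0 0 0.05 0 0 0 0" --pt "0 0 0.05 0 0 0 0" --pt "0 0.01 0.045 0 0 0 0" --pt "0 0.02 0.045 0 0 0 0" --pt "0 0.03 0.035 0 0 0 0" --pt "0 0.04 0.01 0 0 0 0"

```text
t: 5.45
eef_pos: [0.4993, 0.1508, 0.3694]
tool_rot: [-0.001, 0.998, -0.058, 0.005]
contact_force: [0.9, 0.9, 0.1]
gripper_width: -0.003
grasp_force: 0.0
```

```bash
python3 - <<'E'
from h import *
t=cam("top"); s=cam("scene"); print(bot.get_obs()["q"].round(3))
np.savez("pics/pre.npz",t=t["img"],s=s["img"])
cv2.imwrite("pics/z4.png",np.hstack([crop(t,265,200,100,120,4)[:480],crop(s,260,190,100,120,4)[:480]]))
E
```

```text
[ 0.098  0.173 -0.593  1.74   0.101  1.251 -2.194]
```

View pics/z4.png

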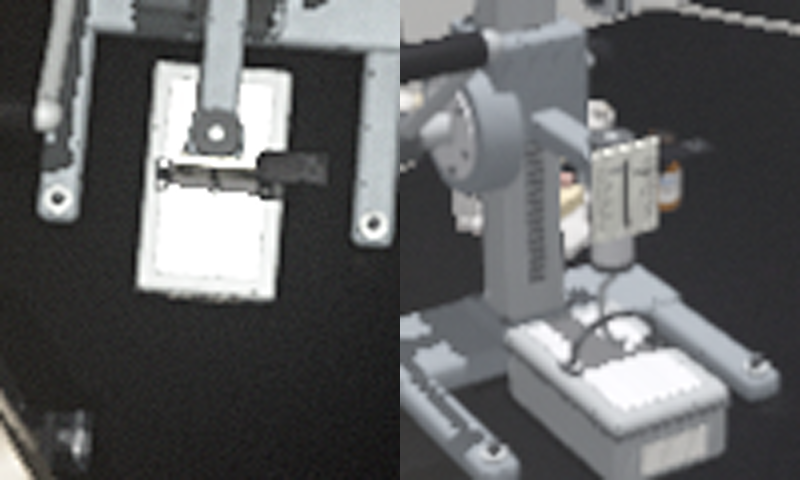

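Tin lid corners in the top crop are (158,62), (292,71), (275,299) and (137,290). The scene crop shows the hook wire passing through the bail at about (605,310).

```bash
python3 - <<'E'
from h import *
t=cam("top");s=cam("scene")
T=lambda x,y:(265+(x+.5)/4-.5,200+(y+.5)/4-.5)
w=onz(t,[T(158,62),T(292,71),T(275,299),T(137,290)],.05);c=w.mean(0);print(w.round(4),c.round(4))
o=np.array([.660,.0345]);a=np.radians(-6.5);M=np.array([[np.cos(a),np.sin(a)],[-np.sin(a),np.cos(a)]])
print("tin in stand mm",M@(c[:2]-o)*1e3)
W=lambda x,y,z:np.r_[o+M.T@np.array([x,y]),z]
# predicted scene-crop pixels: hook seat, tip, shank, bail crown at tin centre, tab corner, plate corners
S=lambda P:((proj(s,P)-[260,190]+.5)*4-.5+[400,0]).round(1)
for n,P in dict(seat=W(0,0,.061),tip=W(-.014,0,.0705),shank=W(.013,0,.09),crown=np.r_[c[:2],.0795],plTL=W(-.017,.022,.199),plBR=W(-.017,-.022,.141),cyl=W(0,0,.112)).items(): print(n,S(P))
E
```

```text
[[ 0.7289  0.0681  0.05  ]
 [ 0.721  -0.0128  0.05  ]
 [ 0.5832  0.002   0.05  ]
 [ 0.5909  0.0841  0.05  ]] [0.656  0.0353 0.05  ]
tin in stand mm [-4.07683472  0.38060011]
seat [[612.4 339.9]]
tip [[624.  335.7]]
shank [[601.1 290.7]]
crown [[615.  316.6]]
plTL [[593.1 154.1]]
plBR [[656.7 226.4]]
cyl [[611.6 267.2]]
```

>>> jog_arm --pt "0.015 0.0006 0 0 0 0.143 0" --pt "0.015 0.0006 0 0 0 0.143 0" --pt "0.015 0.0006 0 0 0 0.143 0" --pt "0.015 0.0006 0 0 0 0.143 0" --pt "0.015 0.0006 0 0 0 0.143 0" --pt "0.015 0.0006 0 0 0 0.143 0" --pt "0.015 0.0006 0 0 0 0.143 0" --pt "0.015 0.0006 0 0 0 0.143 0" --pt "0.015 0.0006 0 0 0 0.143 0" --pt "0.015 0.0006 0 0 0 0.143 0"

```text
t: 6.65
eef_pos: [0.6479, 0.1545, 0.3631]
tool_rot: [0.0, 0.79, 0.614, -0.001]
contact_force: [-0.1, 0.9, -0.1]
gripper_width: 0.008
grasp_force: 0.0
```

>>> jog_arm --pt "0.015 0.001 0 0 0 0.141 0" --pt "0 0 -0.015 0 0 0 0" --pt "0 0 -0.015 0 0 0 0" --pt "0 0 -0.015 0 0 0 0" --pt "0 0 -0.005 0 0 0 0"

```text
t: 7.15
eef_pos: [0.6605, 0.1567, 0.3113]
tool_rot: [-0.001, 0.746, 0.666, -0.002]
contact_force: [-0.3, -0.7, -0.6]
gripper_width: -0.005
grasp_force: 0.0
```

>>> jog_arm --pt "-0.006 0.0007 -0.011 0 0 0 0" --pt "-0.006 0.0007 -0.009 0 0 0 0" --pt "-0.005 0.0006 -0.0097 0 0 0 0" --pt "-0.005 0.0006 -0.0097 0 0 0 0" --pt "-0.0035 0.0004 -0.0101 0 0 0 0" --pt "-0.0035 0.0004 -0.0101 0 0 0 0" --pt "-0.002 0.0002 -0.0106 0 0 0 0" --pt "-0.002 0.0002 -0.0106 0 0 0 0" --pt "-0.0008 0.0001 -0.0108 0 0 0 0" --pt "-0.0008 0.0001 -0.0108 0 0 0 0"

```text
t: 8.15
eef_pos: [0.6257, 0.163, 0.2128]
tool_rot: [-0.0, 0.745, 0.667, -0.0]
contact_force: [-5.8, 0.7, 7.2]
gripper_width: 0.001
grasp_force: 3.7
```

```bash
python3 - <<'E'
from h import *
t=cam("top"); s=cam("scene")
cv2.imwrite("pics/z5.png",np.hstack([crop(t,225,190,140,120,3)[:480],crop(s,230,170,125,120,3)[:480]]))
E
```

```text
(no output)
```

View pics/z5.png

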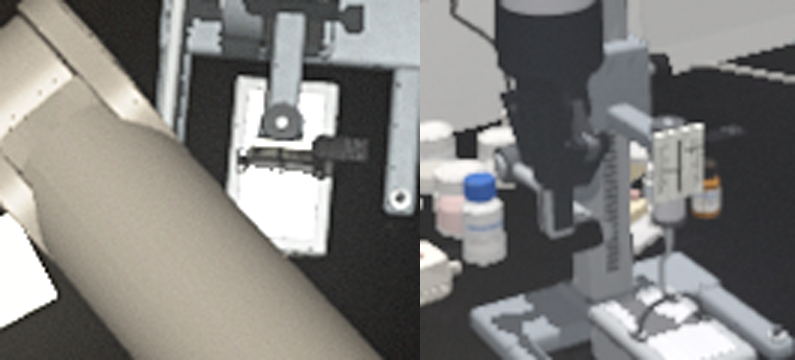

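The lever is at half stroke and the hook has engaged the bail crown (scene crop near (668,290)). Continuing down.

>>> jog_arm --pt "0.0008 -0.0001 -0.0108 0 0 0 0" --pt "0.0008 -0.0001 -0.0108 0 0 0 0" --pt "0.002 -0.0002 -0.0106 0 0 0 0" --pt "0.002 -0.0002 -0.0106 0 0 0 0" --pt "0.0035 -0.0004 -0.0101 0 0 0 0" --pt "0.0035 -0.0004 -0.0101 0 0 0 0" --pt "0.005 -0.0006 -0.0097 0 0 0 0" --pt "0.005 -0.0006 -0.0097 0 0 0 0" --pt "0.006 -0.0007 -0.009 0 0 0 0" --pt "0.006 -0.0007 -0.009 0 0 0 0"

```text
t: 9.25
eef_pos: [0.6615, 0.1584, 0.1121]
tool_rot: [-0.0, 0.746, 0.667, 0.0]
contact_force: [-4.6, 1.0, 6.3]
gripper_width: 0.0
grasp_force: 3.1
```

>>> jog_arm --pt "0.001 0 -0.003 0 0 0 0" --pt "0.001 0 -0.003 0 0 0 0" --pt "0 0 -0.002 0 0 0 0" --pt "0 0 -0.001 0 0 0 0" --pt "0 0 0 0 0 0 0"

```text
t: 9.75
eef_pos: [0.6644, 0.1583, 0.1076]
tool_rot: [0.001, 0.746, 0.666, 0.001]
contact_force: [-12.1, -4.6, 29.9]
gripper_width: 0.001
grasp_force: 15.3
```

>>> jog_arm --pt "0 0 0.02 0 0 0 0" --pt "0 0.003 0.05 0 0 0 0" --pt "0 0 0.05 0 0 0 0" --pt "0 0 0.05 0 0 0 0" --pt "0 0 0.05 0 0 0 0" --pt "0 0 0.05 0 0 0 0" --pt "-0.004 -0.035 0.03 0 0 0 0" --pt "-0.004 -0.045 0 0 0 0 0" --pt "-0.004 -0.045 0 0 0 0 0" --pt "-0.004 -0.045 0 0 0 0 0"

```text
t: 10.75
eef_pos: [0.6478, -0.0114, 0.4033]
tool_rot: [0.001, 0.746, 0.666, 0.0]
contact_force: [0.2, 0.1, 0.1]
gripper_width: 0.003
grasp_force: 0.0
```

```bash
python3 - <<'E'
from h import *
t=cam("top"); s=cam("scene")
np.savez("pics/post.npz",t=t["img"],s=s["img"])
cv2.imwrite("pics/z6.png",np.hstack([crop(s,285,170,70,120,5)[:600],crop(s,300,190,40,60,10)[:600]]))
E
```

```text
(no output)
```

View pics/z6.png

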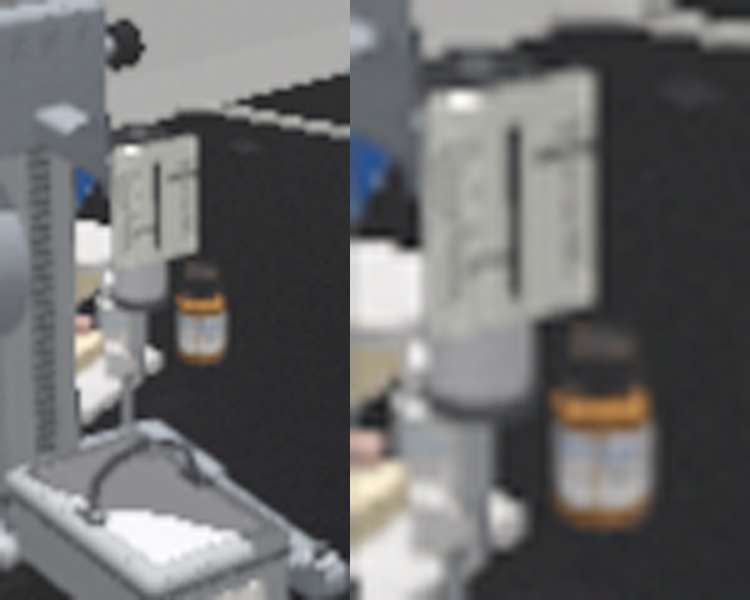

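The tin hangs clear. In the 10x crop the pointer is at about (470–505, 270–256), left of the slot, and the marker finger at about (535–590, 158–146).

```bash
cat >> h.py <<'E'
o=np.array([.660,.0345]);a=np.radians(-6.5);M=np.array([[np.cos(a),np.sin(a)],[-np.sin(a),np.cos(a)]])
def onplate(c,uv,x=-.018):
    n=np.r_[M[0],0]; d=ray(c,uv); e=np.array(c["eye"]); p0=np.r_[o,0]+x*n
    P=e+d*(((p0-e)@n)/(d@n))[:,None]
    return np.c_[(P[:,:2]-o)@M[1],P[:,2]]*1e3   # stand y, z in mm
E
python3 - <<'E'
from h import *
ims=[]
for i in range(6):
    s=cam("scene"); ims.append(s["img"].mean(2))
g=np.mean(ims,0); np.set_printoptions(linewidth=200)
print("cols 306..326, rows 195..224"); 
for y in range(195,225): print(y,g[y,306:326].astype(int))
print(onplate(s,[(300+46.6-.45*100+0,0)]) if 0 else onplate(s,[((x+.5)/10-.5+300-35,(y+.5)/10-.5+190) for x,y in[(470,271),(505,256),(535,158),(590,146),(425,90),(598,68),(430,335),(598,300)]]).round(1))
E
```

```text
cols 306..326, rows 195..224
195 [ 88 131 144  98  68  87  93  88  73  66  63  57  48  46  45  46  47  47  47  46]
196 [ 92  75  70  70  76  98 105 105  82  70  71  68  53  46  46  55  72  65  50  47]
197 [ 85  73  70  71  70  85  90  88  76  72  72  88  85  97 122 135 141 141  90  46]
198 [ 88  74  73  74  73  72  80  92 106 127 134 143 143 149 163 169 170 174 114  46]
199 [ 94  86 117 125 147 150 149 147 151 163 167 169 168 168 168 168 168 173 114  46]
200 [ 99 121 164 167 179 180 177 171 168 168 168 168 168 167 168 167 168 173 114  45]
201 [101 138 175 175 172 170 170 168 168 168 159 165 168 168 168 167 159 162 107  45]
202 [102 135 170 174 171 169 169 168 168 153 123 156 168 168 160 149 141 158 105  46]
203 [101 135 171 174 171 169 168 168 168 132  72 150 167 168 159 147 141 149  97  46]
204 [102 135 170 161 157 157 156 165 168 132  72 150 160 149 141 136 122 115  75  45]
205 [101 135 158 150 154 156 155 164 168 132  72 150 142 114 113 127 134 135  87  45]
206 [100 135 152 155 151 163 169 168 168 132  72 150 152 144 152 149 153 161 105  46]
207 [ 96 134 153 155 149 163 169 168 16
[... 929 characters left out ...]
48 162 167 168 168 149  90 150 167 167 167 167 167 173 113  46]
219 [236 189 171 163 148 163 168 167 167 159 113 152 167 167 167 167 167 165 105  45]
220 [234 187 171 162 164 169 168 168 168 167 151 162 170 160 148 141 135 123  77  45]
221 [215 175 171 171 169 169 168 168 170 167 164 156 144 121  94  77  55  46  45  46]
222 [179 157 170 170 172 170 166 161 163 159 154 142  88  47  46  45  60  59  58  55]
223 [164 150 163 162 166 164 161 155 153 151 148 141  89  46  46  48  68  73  73  70]
224 [210 176 152 153 157 159 157 156 154 151 148 141  89  45  46  50  70  77  78  79]
[[ 12.4 226.1]
 [  2.8 227.8]
 [ -5.5 250.5]
 [-20.6 250.4]
 [ 23.7 272.8]
 [-22.8 269.3]
 [ 23.3 212.5]
 [-22.9 211.1]]
```

```bash
python3 - <<'E'
from h import *
s=cam("scene")
for x in(-.0175,-.0195):
    print(onplate(s,[(312,216.09),(313,215.72),(314,215.52),(315,215.45)],x).round(1).tolist(),onplate(s,[(318,205.16),(319,205.06),(320,204.85),(323,204.2)],x).round(1).tolist())
    print("edges top/bot",onplate(s,[(310,198.6),(316,197.6),(322,196.5),(312,221.9),(320,220.4),(322,219.9)],x).round(1).tolist())
pre=np.load("pics/pre.npz")["s"]; print("now t",bot.get_obs()["t"])
# tin rise: match patch of the near face top-right edge corner region of the tin between pre and post
from h import proj
post=s["img"]
W=lambda x,y,z:np.r_[o+M.T@np.array([x,y]),z]
for dx in(-.004,0):
  for L in (0,.023,.030,.035): print(dx,L,proj(s,[W(-.07+dx,-.042,.05+L),W(-.07+dx,.042,.05+L)]).round(1).tolist(),end=' ')
k=np.hstack([cv2.resize(i[240:330,295:375,::-1],None,fx=5,fy=5,interpolation=cv2.INTER_CUBIC) for i in(pre,post)]); cv2.imwrite("pics/z7.png",k)
E
```

```text
[[10.8, 227.0], [8.1, 227.4], [5.4, 227.3], [2.7, 226.9]] [[-5.7, 250.8], [-8.4, 250.5], [-11.2, 250.4], [-19.4, 250.4]]
edges top/bot [[15.7, 271.0], [-0.4, 270.3], [-16.7, 269.9], [11.0, 212.5], [-11.0, 211.4], [-16.6, 211.4]]
[[12.0, 228.0], [9.3, 228.3], [6.6, 228.2], [3.9, 227.8]] [[-4.4, 251.6], [-7.2, 251.3], [-9.9, 251.3], [-18.1, 251.3]]
edges top/bot [[16.9, 271.8], [0.8, 271.2], [-15.4, 270.7], [12.2, 213.5], [-9.8, 212.4], [-15.4, 212.4]]
now t 11.2
-0.004 0 [[343.3, 286.5], [313.9, 296.3]] -0.004 0.023 [[343.4, 278.2], [313.8, 287.8]] -0.004 0.03 [[343.5, 275.7], [313.8, 285.2]] -0.004 0.035 [[343.5, 273.9], [313.8, 283.3]] 0 0 [[342.3, 285.8], [313.0, 295.5]] 0 0.023 [[342.5, 277.6], [312.9, 287.1]] 0 0.03 [[342.5, 275.0], [312.9, 284.5]] 0 0.035 [[342.6, 273.2], [312.9, 282.6]]
```

View pics/z7.png

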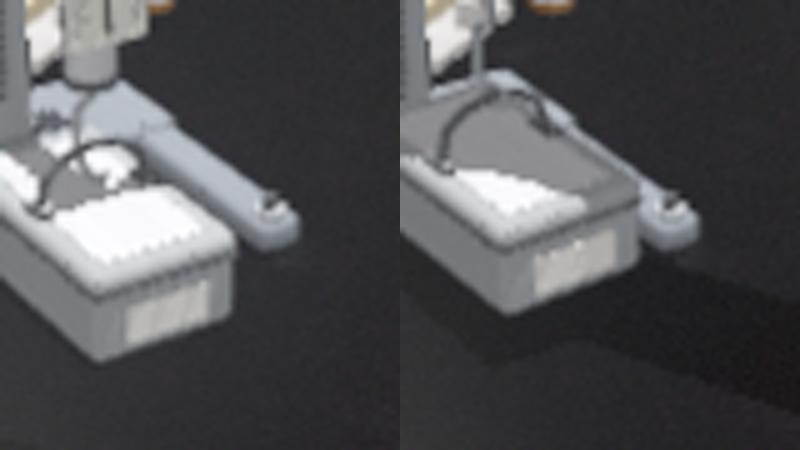

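>>> jog_arm --pt "-0.002 0 0 0 0 0 0" --pt "0 0 -0.03 0 0 0 0" --pt "0 0 -0.03 0 0 0 0" --pt "0 0 -0.03 0 0 0 0" --pt "0 0 -0.01 0 0 0 0" --pt "0 0 -0.01 0 0 0 0" --pt "0 0 0 0 0 0 0" --pt "0 0 0 0 0 0 0"

```text
t: 12.0
eef_pos: [0.6466, -0.0091, 0.2937]
tool_rot: [0.001, 0.746, 0.666, 0.001]
contact_force: [0.4, 0.3, 0.0]
gripper_width: -0.0
grasp_force: 0.0
```

>>> jog_arm --pt "-0.005 -0.003 0 0 0 0 0" --pt "0 0 -0.006 0 0 0 0" --pt "0 0 -0.005 0 0 0 0" --pt "0 0 -0.003 0 0 0 0" --pt "0 0 -0.002 0 0 0 0" --pt "0 0 -0.002 0 0 0 0" --pt "0 0 -0.002 0 0 0 0" --pt "0 0 0 0 0 0 0"

```text
t: 12.8
eef_pos: [0.641, -0.0124, 0.2722]
tool_rot: [-0.0, 0.746, 0.666, -0.0]
contact_force: [0.0, -1.0, -0.3]
gripper_width: -0.001
grasp_force: 0.0
```

>>> jog_arm --pt "0 0 -0.002 0 0 0 0" --pt "0 0 -0.002 0 0 0 0" --pt "0 0 -0.002 0 0 0 0" --pt "0 0 -0.002 0 0 0 0" --pt "0 0 -0.002 0 0 0 0" --pt "0 0 -0.002 0 0 0 0" --pt "0 0 -0.001 0 0 0 0" --pt "0 0 0 0 0 0 0" --pt "0 0 0 0 0 0 0"

```text
t: 13.7
eef_pos: [0.6408, -0.0125, 0.2592]
tool_rot: [-0.0, 0.746, 0.666, -0.0]
contact_force: [-0.1, 0.0, -0.0]
gripper_width: 0.001
grasp_force: 0.0
```

```bash
python3 - <<'E'
from h import *
np.set_printoptions(linewidth=200)
g=np.mean([cam("scene")["img"].mean(2) for i in range(4)],0)
for y in range(196,224): print(y,g[y,306:328].astype(int))
F=bot.get_obs();print(F["eef_pos"],F["contact_force"])
cv2.imwrite("pics/z8.png",crop(cam("scene"),285,150,70,100,6))
E
```

```text
196 [121  75  69  69  75  99 106 105  82  70  70  67  52  44  44  54  71  63  48  44  44  77]
197 [ 85  72  71  72  70  85  90  88  76  71  72  87  85  97 122 135 142 141  90  44  45  78]
198 [ 88  74  72  73  72  73  80  92 106 127 134 143 144 150 164 170 170 175 114  44  44  78]
199 [ 94  92 143 160 164 146 142 146 152 164 168 170 169 168 169 168 168 174 114  45  44  79]
200 [ 99 126 179 191 193 177 171 169 169 168 169 168 169 169 168 168 169 174 115  44  45  78]
201 [101 139 175 179 178 172 169 169 169 169 160 166 168 168 169 168 160 163 106  45  45  77]
202 [102 135 171 179 179 172 169 168 169 154 124 157 168 169 160 150 142 158 105  44  44  77]
203 [102 136 171 179 178 172 168 169 169 132  72 151 169 168 159 147 153 162 106  45  45  77]
204 [102 136 171 163 163 160 157 166 169 133  71 151 169 168 168 160 157 161 105  45  45  77]
205 [101 135 159 152 160 159 156 165 169 132  71 151 168 169 168 160 155 162 106  44  44  65]
206 [ 99 136 152 156 156 165 169 169 169 132  71 151 168 169 168 153 154 161 105  44  45  43]
207 [ 96 135 153 155 154 165 168 168 168 133  73 151 169 168 168 1
[... 907 characters left out ...]
163 168 150  89 151 168 168 168 159 165 174 114  44  45  44]
218 [237 190 172 163 149 163 169 168 169 150  90 151 168 168 168 168 168 173 114  45  45  45]
219 [237 190 172 164 148 163 168 169 169 160 114 154 168 168 168 168 168 166 106  45  44  45]
220 [235 189 172 163 165 168 169 169 168 168 152 162 170 161 149 142 136 123  77  45  45  44]
221 [216 176 171 172 172 170 168 168 170 168 164 157 144 121  95  77  55  46  44  45  44  44]
222 [180 158 170 172 178 172 166 162 163 160 155 143  89  46  46  45  59  59  57  55  53  49]
223 [165 152 163 163 170 166 161 155 154 152 149 142  89  45  45  47  67  73  73  71  69  65]
[ 0.64091996 -0.01251063  0.25934854] [-0.38740419  0.22033867 -0.68610077]
```

View pics/z8.png

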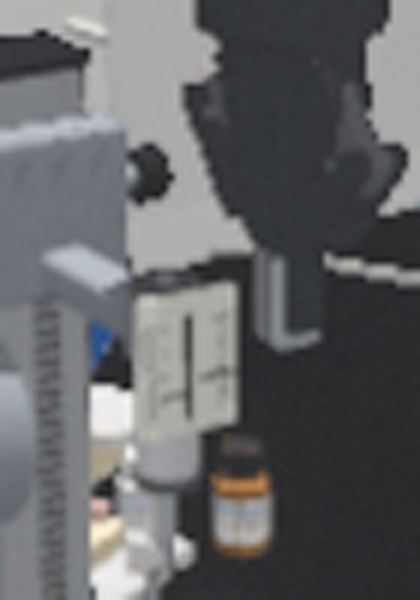

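The marker finger has come down to about (215,372) in the crop, with the pointer at about (172,398); the gripper presses the tab clear of the plate.

```bash
python3 - <<'E'
from h import *
s=cam("scene")
p=onplate(s,[(312,216.09),(313,215.72),(314,215.52),(315,215.45)]);m0=onplate(s,[(318,205.16),(319,205.06),(320,204.85),(323,204.2)]);m=onplate(s,[(318,212.5),(319,212.26),(320,212.05),(323,211.5)])
print(p.round(1).tolist(),m.round(1).tolist(),p.mean(0),m0.mean(0),m.mean(0))
# what pixel rows would the marker have when level, allowing plate-direction slope from top & bottom edges
e=onplate(s,[(310,198.6),(322,196.5),(312,221.9),(322,219.9)]); print(e.round(1).tolist())
E
```

```text
[[11.1, 227.3], [8.4, 227.6], [5.7, 227.5], [3.0, 227.1]] [[-5.3, 232.7], [-8.0, 232.8], [-10.8, 232.7], [-19.1, 232.4]] [  7.04221031 227.38544191] [-10.85834641 250.72077169] [-10.80413585 232.64868194]
[[16.0, 271.2], [-16.4, 270.1], [11.3, 212.7], [-16.3, 211.7]]
```

>>> jog_arm --pt "0 0 -0.002 0 0 0 0" --pt "0 0 -0.002 0 0 0 0" --pt "0 0 -0.001 0 0 0 0" --pt "0 0 0 0 0 0 0" --pt "0 0 0 0 0 0 0"

```text
t: 14.5
eef_pos: [0.6409, -0.0124, 0.2542]
tool_rot: [-0.0, 0.746, 0.666, -0.0]
contact_force: [-0.4, 0.2, -0.9]
gripper_width: -0.002
grasp_force: 0.0
```

```bash
python3 - <<'E'
from h import *
np.set_printoptions(linewidth=200)
g=0
for i in range(4): s=cam("scene"); g=g+s["img"].mean(2)/4
for y in range(211,219): print(y,g[y,310:326].astype(int))
F=bot.get_obs();print(F["eef_pos"],F["contact_force"])
# edges by half-level crossing per column: top (dark->168) and bottom
for name,rows in(("top",range(194,201)),("bot",range(218,224))):
    E=[]
    for x in ((315,316,317,318,319,320,321,322) if name=="top" else (318,319,320,321,322)):
        c=g[rows.start:rows.stop,x]; hi=168; lo=c.min(); f=(c-lo)/(hi-lo)
        k=np.nonzero((f[:-1]-.5)*(f[1:]-.5)<0)[0][-1 if name=="bot" else 0]; E.append((x,rows.start+k+(.5-f[k])/(f[k+1]-f[k])))
    print(name,onplate(s,E).round(1).tolist())
E
```

```text
211 [152 164 169 169 168 150  90 151 168 168 168 152 152 162 105  44]
212 [158 156 157 165 168 150  91 151 168 168 168 160 156 162 105  44]
213 [153 153 156 165 169 150  90 151 169 160 149 132 116 134  90  44]
214 [150 163 169 169 169 145  87 151 145 129 114 110 109 131  88  44]
215 [149 163 156 145 140 119  77 151 144 141 145 145 141 158 106  44]
216 [149 154 133 136 137 125  81 151 168 168 168 160 156 162 105  44]
217 [149 153 150 163 168 150  90 151 168 168 168 159 165 173 114  44]
218 [149 163 169 169 169 150  90 151 168 168 168 168 168 174 114  45]
[ 0.64095614 -0.01240013  0.25435095] [-0.67276741  0.16347612  0.4387213 ]
top [[2.6, 278.9], [-0.1, 270.3], [-2.8, 270.7], [-5.5, 270.1], [-8.2, 270.1], [-10.9, 270.4], [-13.6, 270.3], [-16.4, 270.1]]
bot [[-5.2, 210.6], [-7.9, 210.2], [-10.7, 210.6], [-13.5, 210.6], [-16.3, 210.7]]
```

>>> jog_arm --pt "0 0 -0.0006 0 0 0 0" --pt "0 0 0 0 0 0 0" --pt "0 0 0 0 0 0 0"

```text
t: 15.0
eef_pos: [0.641, -0.0124, 0.2538]
tool_rot: [0.0, 0.746, 0.666, 0.0]
contact_force: [-0.6, 0.2, 0.9]
gripper_width: 0.003
grasp_force: 0.1
```

```bash
python3 - <<'E'
from h import *
np.set_printoptions(linewidth=200)
g=0
for i in range(4): s=cam("scene"); g=g+s["img"].mean(2)/4
for y in range(212,218): print(y,g[y,310:326].astype(int))
F=bot.get_obs();print(F["eef_pos"],F["contact_force"])
E
```

```text
212 [158 156 157 166 168 150  90 152 169 169 168 160 156 161 105  45]
213 [153 154 156 165 169 150  90 151 168 168 153 133 120 135  90  45]
214 [150 163 168 168 168 144  87 151 146 137 119 109 114 133  88  43]
215 [148 163 156 145 140 118  78 152 144 135 142 144 141 159 105  43]
216 [149 154 133 137 138 125  81 151 168 168 168 160 156 161 105  44]
217 [149 153 150 163 168 150  90 151 168 168 168 159 165 174 114  45]
[ 0.64100906 -0.0124065   0.25384968] [ 0.63391576 -0.55504071  0.14724052]
```

>>> jog_arm --pt "0 0 -0.0003 0 0 0 0" --pt "0 0 0 0 0 0 0" --pt "0 0 0.01 0 0 0 0" --pt "0 0 0.03 0 0 0 0" --pt "0 0 0.04 0 0 0 0" --pt "0 0 0.05 0 0 0 0" --pt "-0.03 0 0.04 0 0 0 0" --pt "-0.04 -0.02 0 0 0 0 0" --pt "-0.04 -0.03 0 0 0 0 0" --pt "0 0 0 0 0 0 0"

```text
t: 16.2
eef_pos: [0.5272, -0.0672, 0.4244]
tool_rot: [0.002, 0.748, 0.664, -0.002]
contact_force: [0.1, -0.9, -0.3]
gripper_width: 0.001
grasp_force: 0.0
```

```bash
python3 - <<'E'
from h import *
np.set_printoptions(linewidth=200)
g=0
for i in range(4): s=cam("scene"); g=g+s["img"].mean(2)/4
for y in range(212,218): print(y,g[y,310:326].astype(int))
F=bot.get_obs();print(F["eef_pos"],F["contact_force"])
cv2.imwrite("pics/z9.png",np.hstack([crop(s,285,180,60,120,5)[:600],crop(cam("top"),240,190,125,150,4)[:600,:490]]))
E
```

```text
212 [157 159 163 173 177 158  96 159 176 177 170 166 162 162 105  46]
213 [152 153 161 173 176 158  96 159 176 176 164 144 130 137  91  48]
214 [149 162 174 177 177 156  99 159 156 143 136 121 123 136  90  48]
215 [148 162 161 155 150 130  88 160 155 141 148 146 141 158 105  47]
216 [149 153 136 146 148 133  85 158 175 176 175 162 155 161 105  46]
217 [148 153 150 170 176 158  96 158 172 175 175 161 164 173 113  48]
[ 0.53146109 -0.06164402  0.42412915] [-0.28127855  0.06437593 -0.23838213]
```

View pics/z9.png

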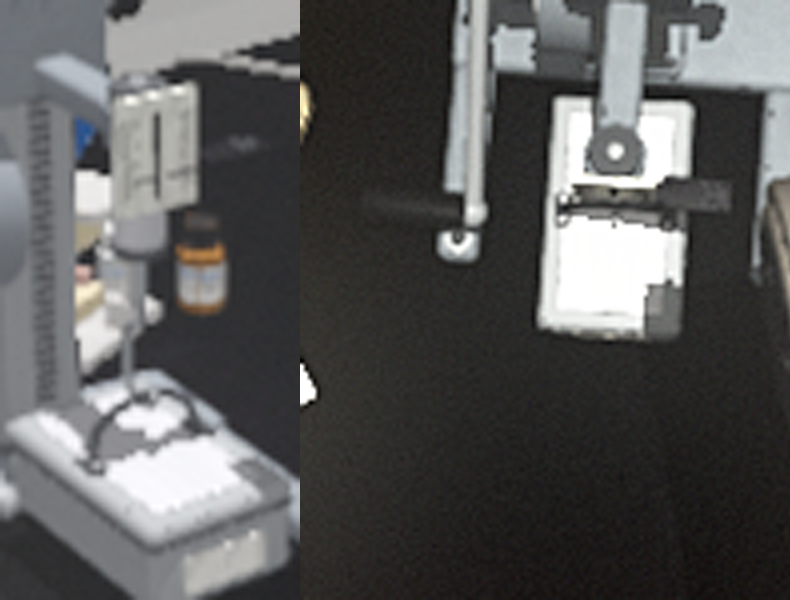

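The tin hangs on the hook, the lever is fully down, and pointer (140,180) and marker (182,174) lie on one line of the scale. Nothing touches the stand or the tin.

```bash
python3 -c "
from station import bot
print(bot.hand_in())"
```

```text
the job is handed in; nothing more can be done
None
```

The job is handed in: the tin hangs clear of the table on the balance hook with the lever at its stop, and the marker is level with the pointer to within about 0.5 mm, as measured in the camera image.

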